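# Offer a spare timer to a washer control unit

## Task

First swing the work lamp away from the washer control unit, to the robot's left as far as its stop. Then pick up the spare timer module by its blue bar, lift it over the row of detergent bottles, and finish while still holding it upright and still about 15 mm above the control unit's rectangular opening, centred and turned to match it (either way round), so that its wires can be plugged in. Do not let the module touch the control unit, and leave the bottles and the other spare parts where they stand.

Things in the scene. Friction and masses are not known exactly. Their poses are not given: they have to be found in the camera images.
- timer: spare timer module standing loose on the blue mat: black body 56 (x) x 40 (y) x 44 mm high; on it a white flange 76 x 60 x 4 mm; on that a blue upright grip bar, 44 mm long along x, 14 mm wide along y, from 48 to 76 mm above the underside. Grasp across the 14 mm. About 0.22 kg. Origin: centre of the underside, z up. A half turn about z changes nothing.
- coin_unit: bystander, loose on the mat: steel coin unit, 70 x 50 x 36 mm high, black slot on top; origin at the centre of its underside
- door_catch: bystander, loose on the mat: dark steel door catch with a red tongue, about 65 x 35 x 32 mm high; origin at the centre of its underside
- console: washer control unit lying face up, fixed: steel block 170 (its x) x 200 (its y) x 60 mm high with buttons under 3 mm high on its face and one black rectangular opening; origin at the centre of its underside
- opening (a point): centre of the rectangular opening in the control unit, at the level of its top face (60 mm above the counter). The opening is 60 mm long along this point's x and 44 mm along its y; z points up
- carrier: grey bottle carrier, fixed, between the mat and the control unit: open box 288 (its x) x 78 (its y) x 60 mm high holding four detergent bottles in a row along its x. Origin at the centre of its underside; bottle tops are 164 mm above the counter
- lamp_grip (a point): top end of the orange upright grip pin (16 mm diameter, 50 mm tall) on top of the lamp's round white head; 236 mm above the counter. The head is a disc 104 mm wide, 22 mm thick, its top 186 mm above the counter. This point's x axis is level and points along the arm to the fixed vertical hinge axis, 270 mm from the pin; z up. A 215 mm post stands at the hinge
- lamp_arm (a joint): swing of the lamp arm about its vertical hinge, rad: grows as the head goes to the robot's left, clockwise seen from above; about 0 over the control unit, stop at 0.95. It stays where it is left (dry friction, about 1 N at the pin)
- bottle0: bystander, loose in the carrier: blue detergent bottle with red cap, 58 mm diameter, 160 mm tall; origin at the centre of its underside
- bottle1: bystander, loose in the carrier: yellow detergent bottle with red cap, 58 mm diameter, 160 mm tall; origin at the centre of its underside
- bottle2: bystander, loose in the carrier: green detergent bottle with red cap, 58 mm diameter, 160 mm tall; origin at the centre of its underside
- bottle3: bystander, loose in the carrier: white detergent bottle with red cap, 58 mm diameter, 160 mm tall; origin at the centre of its underside
Mind the look-alikes: they are no part of the job. What is meant by the timer is not green, orange or purple, and is the smaller of those in its own colour.

How it is judged:
By the outcome, as a careful person would: the job done as asked, in the order asked, and still so for the second after the job is handed in, while the arm keeps its last pose, push and grip.
It also fails if it takes over 66 s, if anything falls off the work surface, if the arm or the gripper's body presses on something with over 40 N, if the wrist force passes 120 N, or if a joint passes its speed limit or range.

## Robot

A 7-joint arm with a two-finger parallel gripper is mounted at the origin on the work surface. World frame = base frame: x ahead of the robot, y to its left, z up, the work surface at z = 0. Lengths are in m, angles in rad, forces in N, time in s.
With the tool pointing down it reaches from about 0.4 to 0.85 m from the base axis. Payload 4.5 kg.
Tool frame: the origin (TCP) lies midway between the tips of the shut fingers; the grasp point (between the pads) lies 19 mm behind it; z points along the fingers, y is the line along which they close (so a half turn about z gives the same grasp; the last joint's range is limited). The gripper opens to 88 mm and grips with 3 to 60 N. Pads are 18 mm wide; open, the fingers measure 123 mm over their backs; the gripper's body (75 mm by 187 mm) begins 45 mm behind the grasp point.
Start: joints at [-1.154, 0.689, -0.195, 1.565, 0.157, 0.902, -0.215], TCP at [0.233, 0.58, 0.239] pointing down, gripper open.
Joint ranges: [-3.01, 3.01], [-0.46, 2.08], [-1.47, 1.51], [0.13, 2.56], [-1, 4.14], [0.04, 2.09], [-2.66, 2.66]. Speed limits (rad/s): [2.57, 2.57, 3.14, 3.14, 3.14, 3.14, 3.14].

## Interface

Orientations are given as a unit quaternion [x, y, z, w].
In Python, from plant import sensors, eyes, finish_job gives the robot as it stands.
- The arm moves only by the tool send_rows, never from a script. Its argument "rows" is text: rows parted by semicolons, each of 4 numbers parted by spaces: the shift along the tool's x, y, z normalised to -1 to 1, where 1 is 30 cm, then the turn about the tool's z normalised to -1 to 1, where 1 is 2 pi rad. A call has 1 to 10 rows; each row is the pose to reach, as a shift and turn from the pose commanded when the call began, along the tool's axes at that moment, turning the shorter way round; what a row does not reach only later rows make up. A row lasts 1/12 s, in which the tool goes at most 41.7 mm and 7.16 degrees, less where a joint would pass 70% of its speed; a pose out of reach is approached as far as the arm can. A call with a number of a shift or a turn outside -1 to 1 is refused whole. A call with a gripper value outside its range is refused whole. "jaw" is the closure, from -1 (fully open) to 1 (shut), set as the call begins (left out, the last holds). The fingers move at their own pace and stop on an object; "force" is the grip in N (left out, the last holds). Time passes only in rows, so rows that repeat a pose let the fingers close. It gives the time, the measured TCP pose, the force, the opening and the grip force at its end, in the units of the state.
- sensors.get_state(): the state, without advancing time (a new reading comes with each control period).
- eyes.snapshot(name): name is "scene" or "side" or "wrist"; returns (picture, depth): 384x512x3 uint8, red, green, blue; 384x512 float32, m along the optical axis (not along the pixel's ray), 0 where there is no reading.
- eyes.calibration(name): a dict with "fov_y" (degrees; the focal length in pixels is half the picture's height over the tangent of half this angle, whatever the lens; pixels are square), "cx", "cy" (the principal point, pixels), "world_from_camera" (4x4, takes a point from camera to world coordinates). Camera axes: x right, y down, z forward; pixel columns grow to the right and rows downward; lengths in m; the calibration is good to about 2 mm. A picture is of the moment at which its call begins: read the wrist's pose just before it. calibration takes no time and is no camera call; for the wrist camera it gives the pose at the moment of the call.
- finish_job(): hands the job in; it is judged then, once.
The state is a dict: "clock": time; "q": joint angles; "qd": joint speeds; "joint_torque": joint torques, N m; "tool_pos": TCP position; "eef_rot": TCP orientation; "contact_force": force on the tool from outside, world axes, zero at the start; "moment": the same for the moment, N m; "opening": opening from 0.0 (shut) to 1.0 (fully open); "finger_force": force on a finger pad.
Only numpy, scipy, OpenCV 4.12 (cv2) and the standard library are available. Lean on these libraries where they do the work, as an engineer would, in place of code of your own. Each camera call takes 0.05 s, during which the arm holds its last target. There are 200 camera calls.

## Working session

There is one attempt and no reset: what is moved stays moved. The work goes in short steps, Python scripts to look and compute and a tool call to move; the robot and the scene stay as the last step left them, time stands still between calls to the robot, and variables do not carry over. Pictures are saved under pics/ and viewed, at most 10 in all, crops included, and the job is handed in when it is done.

Besides the shell and the picture viewer there is one more tool, called after "Emit:" as name(argument=value, ...), one argument or row to a line, values as JSON. send_rows: Moves the arm, as the interface text tells. Scaled input: -1 to 1 covers 30 cm each way for a shift and 2 pi rad each way for a turn. Its arguments: {"type":"object","properties":{"rows":{"type":"string"},"jaw":{"type":"number"},"force":{"type":"number"}},"required":["rows"]}

```bash
mkdir -p pics; ls; cat > h.py <<'E'
import numpy as np, cv2
from plant import sensors, eyes, finish_job
def cam(n):
    c=eyes.calibration(n); im,d=eyes.snapshot(n); return im,d,c
def f(c): return 192/np.tan(np.radians(c['fov_y'])/2)
def cloud(d,c):
    v,u=np.mgrid[0:384,0:512]; F=f(c)
    P=np.stack([(u-c['cx'])/F*d,(v-c['cy'])/F*d,d],-1); T=np.array(c['world_from_camera'])
    return P@T[:3,:3].T+T[:3,3]
def save(im,n): cv2.imwrite('pics/'+n,cv2.cvtColor(im,cv2.COLOR_RGB2BGR))
E
python3 - <<'E'
from h import *
s=sensors.get_state(); print(s)
for n in('scene','side'):
    im,d,c=cam(n); np.savez(n+'.npz',im=im,d=d,T=c['world_from_camera'],fov=c['fov_y'],cx=c['cx'],cy=c['cy']); print(n,c); 
    save(cv2.resize(im,(800,600)),n+'0.png')
E
```

```text
pics
{'clock': 0.0, 'q': array([-1.15421731,  0.68996498, -0.19453067,  1.56633401,  0.157311  ,
        0.90247835, -0.21511612]), 'qd': array([ 0.00172978, -0.00080305,  0.00096502,  0.0014061 , -0.00060361,
        0.00068419,  0.00014757]), 'joint_torque': array([-4.80202671e-04, -5.27578318e+01, -1.26729213e+00, -1.53432173e+01,
       -5.26104087e-02,  6.38855170e-03,  1.61770677e-04]), 'tool_pos': array([0.23324457, 0.57917784, 0.23792498]), 'eef_rot': array([ 1.90180556e-01,  9.81748723e-01, -8.89002461e-04, -1.07614528e-04]), 'contact_force': array([0.33002314, 0.51469289, 0.71712991]), 'moment': array([-0.01235917,  0.00672988, -0.00611843]), 'finger_force': 0.0, 'opening': 0.9989690435522546}
scene {'fov_y': 47.26711182802718, 'cx': 250.88127147008106, 'cy': 188.04257758105067, 'world_from_camera': array([[ 0.43192977,  0.49523088, -0.75377918,  1.5239894 ],
       [ 0.90188438, -0.23121324,  0.36489039, -0.58392273],
       [ 0.00642126, -0.83742869, -0.54650887,  0.94405673],
       [ 0.        ,  0.        ,  0.        ,  1.        ]])}
side {'fov_y': 51.19510373444087, 'cx': 258.93563409372354, 'cy': 185.66307232806471, 'world_from_camera': array([[ 0.9837369 , -0.12794626,  0.12606132,  0.32807809],
       [-0.1787406 , -0.62815155,  0.75728292, -0.95393464],
       [-0.0177059 , -0.76749943, -0.64080506,  0.91441892],
       [ 0.        ,  0.        ,  0.        ,  1.        ]])}
```

View pics/scene0.png

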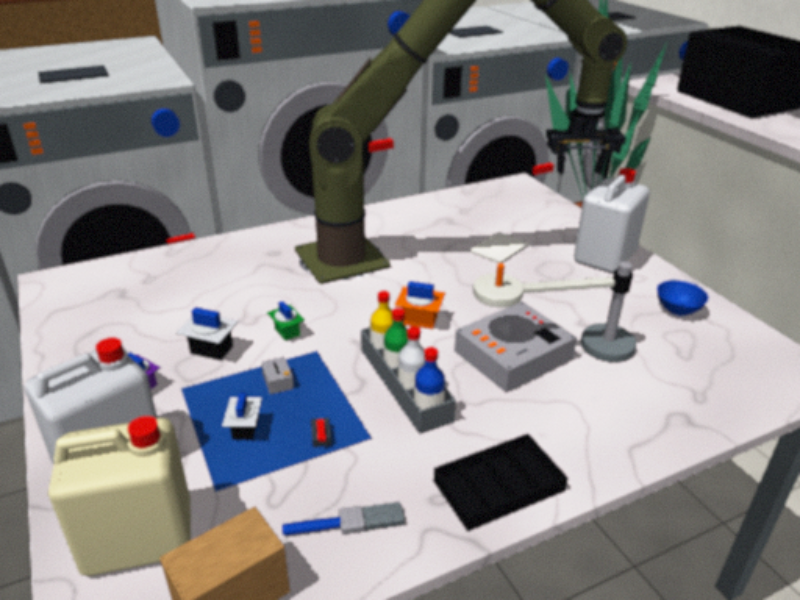

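View pics/side0.png

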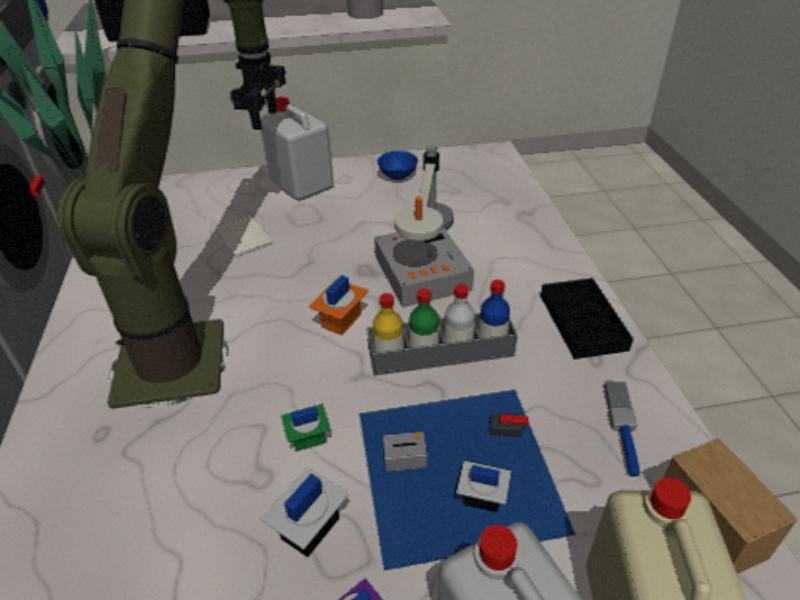

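The scene view (800x600) shows the timer candidates:
- White/blue on the mat at (241,410).
- Larger white/blue off the mat at (207,330).
- Green at (286,320), orange at (420,300) and purple at (145,370).

The description (white flange, the smaller of its colour, on the mat) picks (241,410), which is (485,482) in the side view. The lamp pin is at (500,273) scene and (418,208) side. The opening is at about (548,334) scene.

```bash
cat >> h.py <<'E'
def ray(c,u,v,z):
    T=np.array(c['world_from_camera']);r=T[:3,:3]@np.array([(u-c['cx'])/f(c),(v-c['cy'])/f(c),1]);o=T[:3,3]
    return o+r*(z-o[2])/r[2]
def load(n):
    z=np.load(n+'.npz'); return z['im'],z['d'],dict(world_from_camera=z['T'],fov_y=float(z['fov']),cx=float(z['cx']),cy=float(z['cy']))
def blobs(im,lo,hi,mn=15):
    m=cv2.inRange(cv2.cvtColor(im,cv2.COLOR_RGB2HSV),lo,hi)
    n,l,s,c=cv2.connectedComponentsWithStats(m); return [(i,s[i],c[i],l==i) for i in range(1,n) if s[i][4]>=mn]
E
python3 - <<'E'
from h import *
np.set_printoptions(precision=4,suppress=True)
for n in('scene','side'):
    im,d,c=load(n); P=cloud(d,c)
    for name,lo,hi in(('orange',(5,150,120),(18,255,255)),('blue',(108,150,90),(125,255,255)),('red',(0,180,120),(4,255,255))):
        for i,s,ce,m in blobs(im,lo,hi,12):
            q=P[m]; print(n,name,ce,s, np.median(q,0),q[:,2].max())
im,d,c=load('scene'); a=cv2.resize(im[235:290,125:185],(480,440),interpolation=cv2.INTER_CUBIC)
im2,_,_=load('side'); b=cv2.resize(im2[285:335,280:340],(320,440),interpolation=cv2.INTER_CUBIC)
save(np.hstack([a,b]),'crop.png')
E
```

```text
scene orange [162.3333  14.8095] [159  13   7   4  21] [-0.6318 -0.0141  0.4922] 0.5002889357206126
scene orange [162.5263  20.2632] [160  19   6   4  19] [-0.6314 -0.0163  0.4681] 0.47467732081044445
scene orange [163.5714  25.7143] [161  24   6   4  21] [-0.6352 -0.0109  0.441 ] 0.4487749798720599
scene orange [163.7647  31.3529] [161  30   6   4  17] [-0.6312 -0.0146  0.4168] 0.42424099136427373
scene orange [303.1333  43.2   ] [301  42   5   4  15] [-0.6366  0.784   0.2722] 0.28147765655913703
scene orange [303.1667  47.9167] [301  47   5   3  12] [-0.6355  0.7858  0.2456] 0.2543616850549938
scene orange [302.8333  52.0833] [301  51   5   3  12] [-0.6329  0.7832  0.2209] 0.23227341159922832
scene orange [302.3077  56.3077] [300  55   5   4  13] [-0.6382  0.7862  0.1971] 0.2048372134011952
scene orange [18.6667 79.9583] [15 78  8  5 24] [-0.6325 -0.6928  0.2731] 0.9440567311917041
scene orange [19.8182 85.5   ] [17 84  7  4 22] [-0.6321 -0.6943  0.2489] 0.25529887638056037
scene orange [22.1364 90.7273] [19 89  7  4 22] [-0.6336 -0.6903  0.2226] 0.2297117309504202
scene orange [23
[... 3754 characters left out ...]
 ] -0.14914443062782246
side red [318.6207 181.7586] [315 180   8   5  29] [ 0.652  -0.0841  0.1632] 0.16697684008355707
side red [294.8889 184.3611] [291 182   8   7  36] [ 0.5801 -0.0821  0.163 ] 0.16585528113518622
side red [271.0488 187.439 ] [267 185   9   6  41] [ 0.5093 -0.0801  0.1624] 0.16552970539284917
side red [247.1316 190.5526] [243 188   9   6  38] [ 0.4385 -0.0812  0.1627] 0.16653724457646146
side red [328.5422 268.1566] [320 265  18   7  83] [ 0.6255 -0.2984  0.0333] 0.0383749663617482
side red [430.236  315.1522] [419 306  23  20 322] [ 0.7101 -0.592   0.2365] 0.9144189185177172
side red [318.856  347.1911] [308 337  23  22 382] [ 0.4858 -0.6141  0.2363] 0.23959818028493407
```

View pics/crop.png

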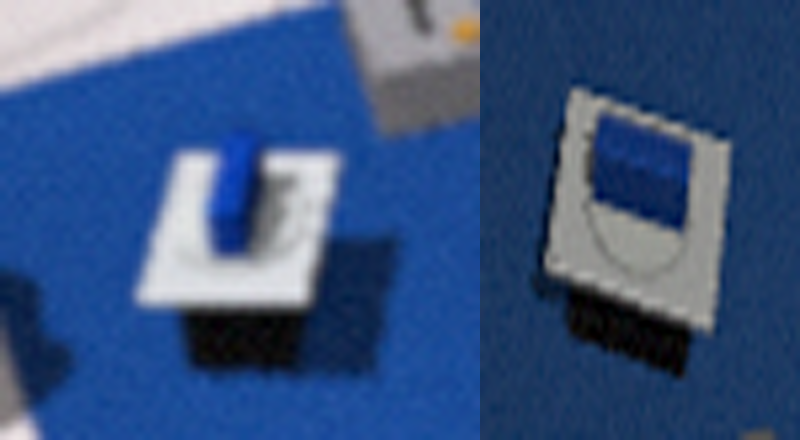

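The crop shows the smaller white-flanged, blue-barred module on the mat with a black body, so this is the right one. Next I locate the pin and hinge precisely, plus the timer pose and the jug clearance.

```bash
python3 - <<'E'
from h import *
np.set_printoptions(precision=4,suppress=True)
for n in('scene','side'):
    im,d,c=load(n); P=cloud(d,c); ok=d>0
    hsv=cv2.cvtColor(im,cv2.COLOR_RGB2HSV)
    m=ok&(P[...,2]>.19)&(P[...,2]<.232)&(P[...,0]>.45)&(P[...,0]<.7)&(P[...,1]>.3)&(P[...,1]<.47)
    print(n,'post',m.sum(),np.median(P[m],0),P[m].min(0),P[m].max(0))
    m=ok&(P[...,2]>.166)&(P[...,2]<.192)&(P[...,0]>.4)&(P[...,0]<.75)&(P[...,1]>.19)&(P[...,1]<.38)
    q=P[m]; 
    for a in np.arange(.19,.38,.03):
        k=q[(q[:,1]>=a)&(q[:,1]<a+.03)]; print('arm',len(k),k.mean(0) if len(k) else '')
    b=[x for x in blobs(im,(5,150,120),(18,255,255),12) if abs(np.median(P[x[3]],0)-[.544,.131,.217]).max()<.03][0]
    u,v=b[2]; t=b[1]; print('pin ray mid', ray(c,u,v,.211), 'top',ray(c,u+ (0),t[1]+1.5,.236))
    # timer flange white
    m=ok&(P[...,2]>.042)&(P[...,2]<.056)&(abs(P[...,0]-.54)<.07)&(abs(P[...,1]+.42)<.07)
    cn,_=cv2.findContours(m.astype(np.uint8),0,2); k=max(cn,key=cv2.contourArea)[:,0,:]
    w=np.array([ray(c,u,v,.048)[:2] for u,v in k],np.float32); print('flange',cv2.minAreaRect(w))
    m=ok&(P[...,2]>.070)&(P[...,2]<.09)&(abs(P[...,0]-.54)<.07)&(abs(P[...,1]+.42)<.07)
    cn,_=cv2.findContours(m.astype(np.uint8),0,2); k=max(cn,key=cv2.contourArea)[:,0,:]
    w=np.array([ray(c,u,v,.076)[:2] for u,v in k],np.float32); print('bar',cv2.minAreaRect(w))
    for nm,x,y in(('jug',.4858,-.6141),('jug2',.71,-.592)):
        m=ok&(P[...,2]>.08)&(abs(P[...,0]-x)<.13)&(abs(P[...,1]-y)<.13)&(P[...,1]<-.47); print(nm,np.percentile(P[m],[1,99],axis=0))
E
```

```text
scene post 108 [0.6282 0.3844 0.2006] [0.6036 0.3699 0.1904] [0.6423 0.411  0.2168]
arm 61 [0.5692 0.2048 0.1779]
arm 61 [0.5796 0.2361 0.1776]
arm 57 [0.5881 0.2655 0.178 ]
arm 62 [0.5983 0.2956 0.1779]
arm 58 [0.6081 0.326  0.1777]
arm 56 [0.6173 0.3548 0.1783]
arm 41 [0.629  0.3742 0.18  ]
pin ray mid [0.5389 0.1365 0.211 ] top [0.5475 0.1282 0.236 ]
flange ((0.5361533761024475, -0.4203115403652191), (0.06018245220184326, 0.0767824798822403), 64.78916931152344)
bar ((0.5395467281341553, -0.42098626494407654), (0.01525149866938591, 0.047260582447052), 65.64305877685547)
jug [[ 0.4711 -0.7414  0.1118]
 [ 0.5826 -0.5711  0.2376]]
jug2 [[ 0.5822 -0.7202  0.0829]
 [ 0.8371 -0.4865  0.2373]]
side post 79 [0.6204 0.3857 0.2024] [0.6017 0.3731 0.1906] [0.6405 0.4098 0.2174]
arm 18 [0.5688 0.2069 0.1804]
arm 27 [0.5741 0.2363 0.1811]
arm 28 [0.5816 0.2646 0.1811]
arm 29 [0.5924 0.2954 0.18  ]
arm 25 [0.6019 0.3249 0.1802]
arm 25 [0.6106 0.3532 0.1805]
arm 26 [0.624  0.3761 0.1815]
pin ray mid [0.5429 0.1377 0.211 ] top [0.5409 0.1275 0.236 ]
flange ((0.5352823138237, -0.4169650673866272), (0.06160622090101242, 0.07591426372528076), 64.52147674560547)
bar ((0.5347152352333069, -0.419206440448761), (0.018957117572426796, 0.04356560856103897), 64.64960479736328)
jug [[ 0.4192 -0.6766  0.1556]
 [ 0.5581 -0.5778  0.2381]]
jug2 [[ 0.6292 -0.7056  0.0852]
 [ 0.8387 -0.479   0.2376]]
```

```bash
cat >> h.py <<'E'
from scipy.spatial.transform import Rotation as Ro
def plan(p,yaw=None,s=None):
    s=s or sensors.get_state(); R=Ro.from_quat(s['eef_rot']).as_matrix()
    d=R.T@(np.array(p)-s['tool_pos'])/.3
    y0=np.degrees(np.arctan2(R[1,1],R[0,1])); t=0 if yaw is None else -((yaw-y0+180)%360-180)/360
    print('y-yaw %.1f pos'%y0,s['tool_pos'].round(4),'row: %.3f %.3f %.3f %.4f'%(*d,t),'dist mm %.0f'%(300*np.linalg.norm(d)), 'q',np.round(s['q'],2))
E
python3 - <<'E'
from h import *
plan((.541,.137,.30),-17.8)
E
```

```text
y-yaw 68.1 pos [0.2333 0.5792 0.238 ] row: -1.502 -0.985 -0.205 0.2385 dist mm 542 q [-1.15  0.69 -0.19  1.57  0.16  0.9  -0.22]
```

Emit:
send_rows(
  rows="-0.1 -0.07 -0.1 0.02;-0.22 -0.15 -0.2 0.04;-0.35 -0.22 -0.2 0.06;-0.48 -0.31 -0.2 0.08;-0.6 -0.39 -0.2 0.1;-0.71 -0.46 -0.2 0.12;-0.8 -0.52 -0.2 0.13;-0.88 -0.58 -0.2 0.14;-0.95 -0.62 -0.2 0.14;-0.95 -0.62 -0.2 0.14",
  jaw=-1,
  force=5,
)

```text
clock: 0.93
tool_pos: [0.4323, 0.294, 0.2987]
eef_rot: [0.595, 0.804, -0.001, 0.002]
contact_force: [-0.0, 0.4, 0.6]
opening: 1.004
finger_force: 0.0
```

```bash
python3 - <<'E'
from h import *
plan((.541,.137,.30),-17.8)
E
```

```text
y-yaw 17.0 pos [0.4323 0.294  0.2987] row: -0.606 0.193 -0.001 0.0968 dist mm 191 q [-0.72  0.48  0.04  1.8  -0.02  0.87 -0.37]
```

Emit:
send_rows(
  rows="-0.1 0.03 0 0.02;-0.22 0.07 0 0.04;-0.34 0.11 0 0.06;-0.45 0.145 0 0.08;-0.54 0.17 0 0.095;-0.606 0.193 0 0.097;-0.606 0.193 0 0.097;-0.606 0.193 0 0.097",
)

```text
clock: 1.6
tool_pos: [0.5387, 0.1449, 0.2983]
eef_rot: [0.806, 0.593, -0.0, -0.0]
contact_force: [-1.3, 1.2, -0.7]
opening: 1.003
finger_force: 0.0
```

```bash
python3 - <<'E'
from h import *
im,d,c=cam('wrist'); P=cloud(d,c)
print(np.round(c['world_from_camera'],3))
for b in blobs(im,(5,150,90),(18,255,255),12):
    q=P[b[3]]; t=q[q[:,2]>.23]; print(b[2],b[1],np.median(q,0).round(4),len(t), t.mean(0).round(4) if len(t) else '')
save(im,'wrist1.png')
plan((.541,.137,.198),-17.8)
E
```

```text
[[ 0.954 -0.288 -0.078  0.558]
 [-0.299 -0.922 -0.244  0.209]
 [-0.001  0.257 -0.967  0.444]
 [ 0.     0.     0.     1.   ]]
[255.02473498 213.89045936] [246 205  19  19 283] [0.5404 0.1395 0.236 ] 283 [0.5404 0.1397 0.2368]
[121.56097561 230.29268293] [115 224  16  17 123] [0.3552 0.1142 0.0661] 11 [0.493  0.177  0.3248]
[167.52247191 254.19662921] [161 239  17  34 356] [0.4004 0.0656 0.066 ] 26 [0.4976 0.1578 0.3054]
y-yaw -17.2 pos [0.538  0.1464 0.2982] row: -0.027 0.019 0.334 0.0018 dist mm 101 q [-0.48  0.53  0.21  1.71 -0.14  0.92 -0.51]
```

View pics/wrist1.png

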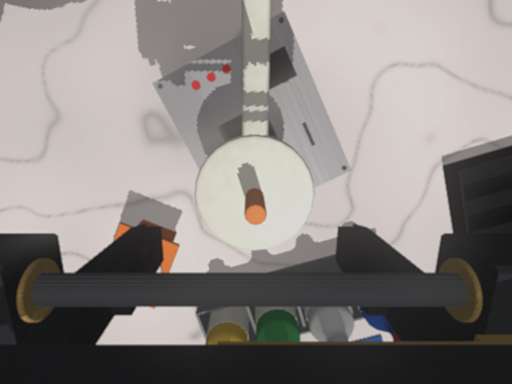

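The wrist view shows the orange pin at (255,214) on the round head, between the fingers, with the opening partly visible under the arm at (275,70). The pin top measures (0.5404, 0.1397), so I go down in two steps.

Emit:
send_rows(
  rows="-0.015 0.015 0.07 0.002;-0.023 0.017 0.15 0.002;-0.023 0.017 0.15 0.002;-0.023 0.017 0.15 0.002;-0.023 0.017 0.15 0.002",
)

```text
clock: 2.07
tool_pos: [0.5415, 0.1386, 0.2546]
eef_rot: [0.808, 0.589, 0.001, -0.0]
contact_force: [0.3, -0.4, 0.2]
opening: 0.998
finger_force: 0.0
```

```bash
python3 - <<'E'
from h import *
plan((.5405,.139,.198),-17.8)
E
```

```text
y-yaw -17.8 pos [0.5415 0.1386 0.2546] row: -0.000 -0.004 0.189 -0.0001 dist mm 57 q [-0.45  0.59  0.2   1.76 -0.15  0.81 -0.49]
```

Aligned. Down, then close lightly.

Emit:
send_rows(
  rows="0 -0.003 0.06 0;0 -0.003 0.12 0;0 -0.003 0.17 0;0 -0.003 0.188 0;0 -0.003 0.188 0;0 -0.003 0.188 0",
)

```text
clock: 2.57
tool_pos: [0.5413, 0.1379, 0.1984]
eef_rot: [0.809, 0.588, 0.001, 0.0]
contact_force: [0.5, -0.2, -0.0]
opening: 1.001
finger_force: 0.0
```

Emit:
send_rows(
  rows="0 0 0 0;0 0 0 0;0 0 0 0;0 0 0 0;0 0 0 0;0 0 0 0;0 0 0 0;0 0 0 0",
  jaw=1,
  force=6,
)

```text
clock: 3.23
tool_pos: [0.5406, 0.1373, 0.1973]
eef_rot: [0.809, 0.588, -0.0, -0.0]
contact_force: [-0.3, 0.5, 0.1]
opening: 0.416
finger_force: 0.0
```

```bash
python3 - <<'E'
from h import *
s=sensors.get_state(); print(s['opening'],s['finger_force'],s['contact_force'],s['tool_pos'])
R=Ro.from_quat(s['eef_rot']).as_matrix(); p=s['tool_pos']
H=np.array([.6235,.394]); r=p[:2]-H; print('radius',np.linalg.norm(r),np.degrees(np.arctan2(*r[::-1])))
for k in range(1,11):
    a=-k*.05; q=Ro.from_rotvec([0,0,a]).as_matrix()[:2,:2]@(r/np.linalg.norm(r)*.27)+H
    d=R.T@np.r_[q-p[:2],0]/.3; print('%.3f %.3f %.3f %.4f'%(*d,-a/2/np.pi))
E
```

```text
0.4164657847101987 0.0 [-0.27630782  0.46142165  0.13563458] [0.54061815 0.13731929 0.19729212]
radius 0.2697302116662141 -107.89519675788813
0.000 -0.045 0.000 0.0080
0.003 -0.090 0.000 0.0159
0.009 -0.135 0.000 0.0239
0.017 -0.179 0.000 0.0318
0.027 -0.223 0.000 0.0398
0.039 -0.266 0.000 0.0477
0.053 -0.309 0.000 0.0557
0.070 -0.351 0.000 0.0637
0.088 -0.392 0.000 0.0716
0.109 -0.432 0.000 0.0796
```

Emit:
send_rows(
  rows="0 0 0 0;0 0 0 0;0 0 0 0;0 0 0 0;0 0 0 0;0 0 0 0",
)

```text
clock: 3.73
tool_pos: [0.5407, 0.1373, 0.1973]
eef_rot: [0.809, 0.588, 0.0, 0.0]
contact_force: [0.7, -0.9, -0.4]
opening: 0.176
finger_force: 6.0
```

Emit:
send_rows(
  rows="0 -0.045 0 0.008;0.003 -0.09 0 0.016;0.009 -0.135 0 0.024;0.017 -0.179 0 0.032;0.027 -0.223 0 0.04;0.039 -0.266 0 0.048;0.053 -0.309 0 0.056;0.07 -0.351 0 0.064;0.088 -0.392 0 0.072;0.109 -0.432 0 0.08",
)

```text
clock: 4.57
tool_pos: [0.4273, 0.2084, 0.1973]
eef_rot: [0.93, 0.367, 0.0, 0.0]
contact_force: [1.4, 0.2, -2.7]
opening: 0.183
finger_force: 6.0
```

```bash
python3 - <<'E'
from h import *
s=sensors.get_state(); p=s['tool_pos']; H=np.array([.6235,.394]); r=p[:2]-H; print(s['q'],s['moment'],'radius',np.linalg.norm(r),np.degrees(np.arctan2(*r[::-1]))); plan(p)
E
```

```text
[-0.76294271  0.59206777  0.33586535  2.06705606 -0.36603437  0.53801084
 -0.98249961] [-0.15850499 -0.11163144  0.00462725] radius 0.2700709399773145 -136.59607526466206
y-yaw -46.9 pos [0.4273 0.2084 0.1973] row: 0.000 0.000 0.000 0.0000 dist mm 0 q [-0.76  0.59  0.34  2.07 -0.37  0.54 -0.98]
```

Emit:
send_rows(
  rows="0 -0.045 0 0.008;0.003 -0.09 0 0.016;0.009 -0.135 0 0.024;0.017 -0.179 0 0.032;0.027 -0.223 0 0.04;0.033 -0.245 0 0.044;0.039 -0.266 0 0.048;0.046 -0.288 0 0.052;0.053 -0.309 0 0.056;0.062 -0.33 0 0.06",
)

```text
clock: 5.4
tool_pos: [0.3747, 0.2897, 0.1973]
eef_rot: [0.983, 0.186, 0.001, 0.003]
contact_force: [5.2, -11.2, -2.4]
opening: 0.32
finger_force: 6.0
```

Emit:
send_rows(
  rows="0 -0.01 0 0.001;0.001 -0.02 0 0.002;0.001 -0.03 0 0.004;0.002 -0.04 0 0.006;0.002 -0.045 0 0.008;0.002 -0.045 0 0.008;0.002 -0.045 0 0.008",
)

```text
clock: 5.98
tool_pos: [0.3715, 0.3016, 0.1972]
eef_rot: [0.987, 0.161, 0.002, 0.003]
contact_force: [6.3, -10.3, -3.2]
opening: 0.604
finger_force: 6.0
```

```bash
python3 - <<'E'
from h import *
s=sensors.get_state(); p=s['tool_pos']; H=np.array([.6235,.394]); r=p[:2]-H; print(s['contact_force'],'radius',np.linalg.norm(r),np.degrees(np.arctan2(*r[::-1]))); plan(p)
E
```

```text
[  6.27291933 -10.29172979  -3.21620251] radius 0.268428287289214 -159.86073611614793
y-yaw -71.5 pos [0.3715 0.3016 0.1972] row: 0.000 0.000 0.000 0.0000 dist mm 0 q [-1.09  0.63  0.5   2.06 -0.53  0.58 -1.47]
```

Emit:
send_rows(
  rows="0 0 0 0;0 0 0 0;0 0 0 0;0 0 -0.1 0;0 0 -0.2 0;0 0 -0.3 0;0 0 -0.4 0;0 0 -0.4 0",
  jaw=-1,
)

```text
clock: 6.65
tool_pos: [0.3712, 0.3079, 0.3221]
eef_rot: [0.987, 0.163, 0.004, -0.003]
contact_force: [0.4, -0.0, -0.9]
opening: 0.997
finger_force: 0.0
```

```bash
python3 - <<'E'
from h import *
np.set_printoptions(precision=4,suppress=True)
H=np.array([.6235,.394])
for n in('scene','side'):
    im,d,c=cam(n); P=cloud(d,c); np.savez(n+'.npz',im=im,d=d,T=c['world_from_camera'],fov=c['fov_y'],cx=c['cx'],cy=c['cy'])
    for b in blobs(im,(5,150,100),(18,255,255),12):
        m=np.median(P[b[3]],0)
        if m[2]>.19 and abs(m[0]-.37)<.1: 
            p=ray(c,*b[2],.211)[:2]; r=p-H; print(n,'pin',b[2],m,p,np.linalg.norm(r),np.degrees(np.arctan2(*r[::-1])))
    # console top dark pixels
    hsv=cv2.cvtColor(im,cv2.COLOR_RGB2HSV)
    top=(d>0)&(abs(P[...,2]-.06)<.006)&(abs(P[...,0]-.58)<.16)&(abs(P[...,1]-.2)<.16)
    cn,_=cv2.findContours(top.astype(np.uint8),0,2);k=max(cn,key=cv2.contourArea)[:,0]
    w=np.array([ray(c,u,v,.06)[:2] for u,v in k],np.float32); print('console',cv2.minAreaRect(w))
save(cv2.resize(load('side')[0][90:230,210:340],(650,600)) if 0 else cv2.resize(load('side')[0],(800,600)),'side1.png')
plan((.4,.0,.33),-60)
E
```

```text
scene pin [328.6216 144.8649] [0.3816 0.2766 0.2146] [0.3745 0.2829] 0.27269841989535554 -155.9556501024113
console ((0.5627994537353516, 0.17739595472812653), (0.17590677738189697, 0.20601505041122437), 9.253142356872559)
side pin [213.0408 115.898 ] [0.3778 0.2765 0.2143] [0.3778 0.2813] 0.27035745509990217 -155.35884417358446
console ((0.557309627532959, 0.1783200055360794), (0.17169050872325897, 0.20923379063606262), 9.24795913696289)
y-yaw -71.2 pos [0.3687 0.307  0.3181] row: -0.231 1.002 -0.042 -0.0310 dist mm 309 q [-1.22  0.46  0.67  1.91 -0.36  0.9  -1.62]
```

View pics/side1.png

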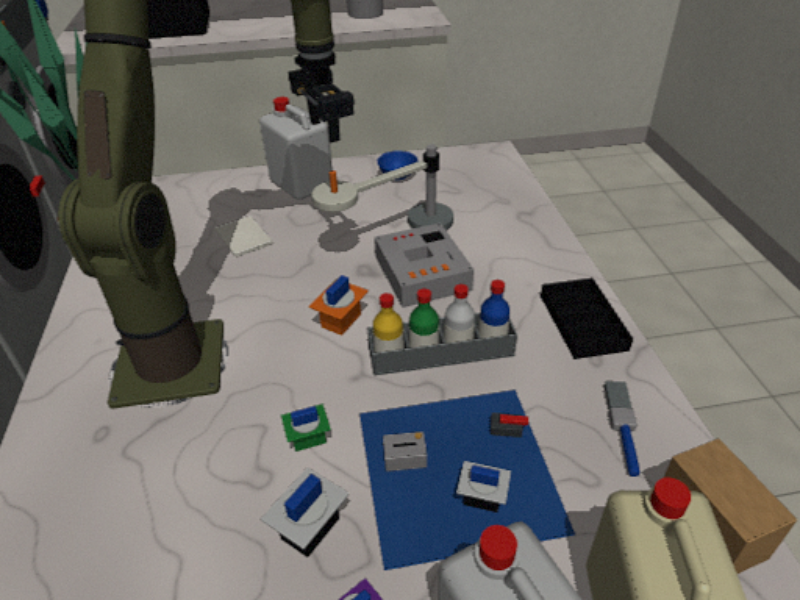

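The pin is at (333,180) in this view and didn't move under a 12 N push, so the lamp is at its stop. The console is at (423,262) and shows two dark patches, (432,237) black and (418,253) grey. I need a closer wrist view to tell which one is the opening.

```bash
python3 - <<'E'
from h import *
plan((.48,.155,.33),-71)
E
```

```text
y-yaw -71.2 pos [0.3687 0.307  0.3181] row: 0.188 0.599 -0.041 -0.0005 dist mm 189 q [-1.22  0.46  0.67  1.91 -0.36  0.9  -1.62]
```

Emit:
send_rows(
  rows="0.02 0.08 -0.03 0;0.05 0.18 -0.04 0;0.09 0.29 -0.04 0;0.13 0.4 -0.04 0;0.16 0.5 -0.04 0;0.18 0.57 -0.04 0;0.188 0.6 -0.04 0;0.188 0.6 -0.04 0;0.188 0.6 -0.04 0;0.188 0.6 -0.04 0",
)

```text
clock: 7.58
tool_pos: [0.4788, 0.1557, 0.3285]
eef_rot: [0.986, 0.164, -0.001, -0.001]
contact_force: [0.1, 0.3, 0.3]
opening: 1.0
finger_force: 0.0
```

```bash
python3 - <<'E'
from h import *
np.set_printoptions(precision=4,suppress=True)
im,d,c=cam('wrist'); P=cloud(d,c); np.savez('wrist.npz',im=im,d=d,T=c['world_from_camera'],fov=c['fov_y'],cx=c['cx'],cy=c['cy'])
save(im,'wrist2.png')
m=(d>0)&(P[...,2]<.05)&(abs(P[...,0]-.56)<.1)&(abs(P[...,1]-.178)<.11)
n,l,s,ce=cv2.connectedComponentsWithStats(m.astype(np.uint8))
for i in range(1,n):
    if s[i][4]>80: print(i,s[i],ce[i],np.median(P[l==i],0))
plan((.536,-.419,.30),-115.4)
E
```

```text
1 [198   0  77  23 515] [226.4563   9.1767] [ 0.6546  0.254  -0.0001]
2 [322  48  29  78 518] [337.1139  75.7162] [0.6283 0.0734 0.0002]
3 [ 228   75   41   53 1602] [247.6985 100.7597] [0.5498 0.184  0.0132]
8 [224 157  81  26 565] [274.6124 169.377 ] [0.4661 0.1068 0.0001]
y-yaw -71.1 pos [0.4789 0.1558 0.3287] row: -0.442 1.874 0.094 0.1232 dist mm 578 q [-0.82  0.48  0.65  1.82 -0.35  0.96 -1.25]
```

View pics/wrist2.png

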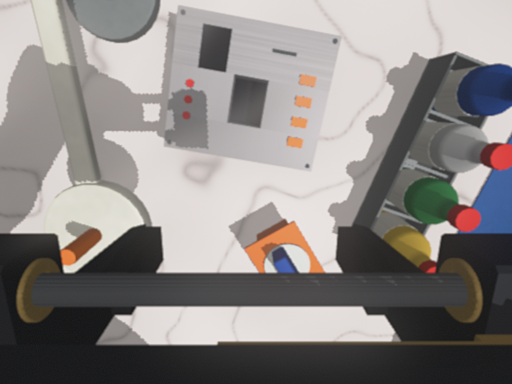

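The wrist view shows a flat display at (215,47) and the recessed opening at (248,100), where depth reads z=0.013. Next I cast the opening's outline onto z=0.06.

```bash
python3 - <<'E'
from h import *
im,d,c=load('wrist'); P=cloud(d,c)
g=cv2.cvtColor(im,cv2.COLOR_RGB2GRAY); print(g[60:140:8,248], g[100,215:285:6])
for t in(80,95):
    m=(g<t).astype(np.uint8); n,l,s,ce=cv2.connectedComponentsWithStats(m); i=l[100,248]; print(s[i])
    k=max(cv2.findContours((l==i).astype(np.uint8),0,1)[0],key=cv2.contourArea)[:,0]
    w=np.array([ray(c,u,v,.06)[:2] for u,v in k],np.float32); print('dark',cv2.minAreaRect(w))
m=((d>0)&(P[...,2]<.05))[60:140,210:285]
mm=np.zeros(g.shape,np.uint8); mm[60:140,210:285]=m
k=max(cv2.findContours(mm,0,1)[0],key=cv2.contourArea)[:,0]
print('depth',cv2.minAreaRect(np.array([ray(c,u,v,.06)[:2] for u,v in k],np.float32)))
top=((d>0)&(abs(P[...,2]-.061)<.008)).astype(np.uint8)
k=max(cv2.findContours(top,0,1)[0],key=cv2.contourArea)[:,0]
print('console',cv2.minAreaRect(np.array([ray(c,u,v,.06)[:2] for u,v in k],np.float32)))
E
```

```text
[182 182 152  72  80  86  91  96  98 183] [180 180 181  79  81  85  85  89  94 180 182 186]
[     0      0    512    346 130200]
dark ((0.49033790826797485, 0.1525363028049469), (0.3591896593570709, 0.7283821105957031), 18.830036163330078)
[ 231   75   36   52 1174]
dark ((0.5482463836669922, 0.18405072391033173), (0.056563787162303925, 0.04045458137989044), 8.64575481414795)
depth ((0.5481052994728088, 0.18337109684944153), (0.058609023690223694, 0.042917877435684204), 9.161333084106445)
console ((0.5580718517303467, 0.18504256010055542), (0.169982448220253, 0.20001980662345886), 9.071608543395996)
```

Emit:
send_rows(
  rows="0 0.08 0 0.01;0 0.18 0 0.02;0 0.3 0 0.03;0 0.42 0 0.045;-0.02 0.54 0 0.06;-0.06 0.66 0 0.075;-0.1 0.77 0 0.09;-0.13 0.86 0 0.1;-0.15 0.93 0 0.11;-0.15 0.93 0 0.11",
)

```text
clock: 8.47
tool_pos: [0.5265, -0.1289, 0.3297]
eef_rot: [0.983, -0.185, 0.001, 0.002]
contact_force: [-0.2, -0.6, 0.0]
opening: 0.997
finger_force: 0.0
```

```bash
python3 - <<'E'
from h import *
plan((.536,-.419,.25),-115.4)
E
```

```text
y-yaw -111.3 pos [ 0.5265 -0.1289  0.3297] row: 0.380 0.889 0.269 0.0114 dist mm 301 q [-0.32  0.58  0.81  1.72 -0.48  1.05 -1.28]
```

Emit:
send_rows(
  rows="0.03 0.08 0.02 0.003;0.08 0.19 0.05 0.006;0.13 0.31 0.08 0.01;0.19 0.44 0.11 0.011;0.24 0.56 0.14 0.011;0.29 0.68 0.17 0.011;0.33 0.78 0.2 0.011;0.36 0.85 0.22 0.011;0.38 0.889 0.25 0.011;0.38 0.889 0.268 0.011",
)

```text
clock: 9.3
tool_pos: [0.5387, -0.4156, 0.2474]
eef_rot: [0.977, -0.215, -0.0, 0.0]
contact_force: [-0.8, -0.5, -0.7]
opening: 1.003
finger_force: 0.0
```

Emit:
send_rows(
  rows="0 0 0 0;0 0 0 0",
)

```text
clock: 9.47
tool_pos: [0.5401, -0.4116, 0.2483]
eef_rot: [0.977, -0.213, -0.0, -0.001]
contact_force: [-0.4, 0.9, -0.3]
opening: 1.001
finger_force: 0.0
```

```bash
python3 - <<'E'
from h import *
im,d,c=cam('wrist'); P=cloud(d,c); save(im,'wrist3.png')
for nm,a,b,z in(('bar',.072,.09,.078),('flange',.044,.056,.050)):
    m=((d>0)&(P[...,2]>a)&(P[...,2]<b)&(abs(P[...,0]-.536)<.06)&(abs(P[...,1]+.419)<.06)).astype(np.uint8)
    k=max(cv2.findContours(m,0,1)[0],key=cv2.contourArea)[:,0]
    print(nm,np.median(P[m>0][:,2]),cv2.minAreaRect(np.array([ray(c,u,v,z)[:2] for u,v in k],np.float32)))
plan((.536,-.419,.056),-115.4)
E
```

```text
bar 0.07889943775024655 ((0.5355287194252014, -0.41640806198120117), (0.013669077306985855, 0.044356342405080795), 65.36176300048828)
flange 0.05148829949626396 ((0.5348154306411743, -0.416629433631897), (0.05950874090194702, 0.0761360377073288), 64.41596984863281)
y-yaw -114.6 pos [ 0.5401 -0.4119  0.2489] row: -0.002 0.029 0.643 0.0022 dist mm 193 q [ 0.27  0.85  0.69  1.4  -0.57  1.1  -0.95]
```

View pics/wrist3.png

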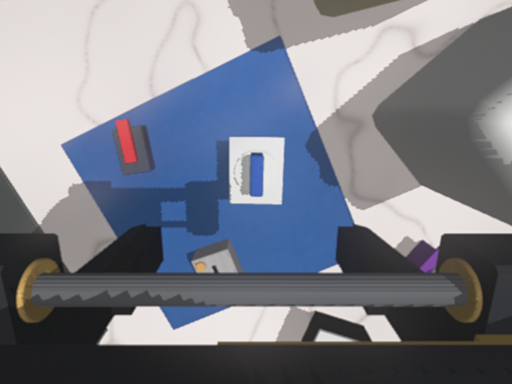

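The wrist view shows the module at (256,172), centred between the fingers and aligned, with the catch and coin unit well clear. Descending.

Emit:
send_rows(
  rows="-0.005 0.02 0.08 0.002;-0.007 0.022 0.17 0.002;-0.007 0.022 0.27 0.002;-0.007 0.022 0.36 0.002;-0.007 0.022 0.44 0.002;-0.007 0.022 0.5 0.002;-0.007 0.022 0.53 0.002;-0.007 0.022 0.53 0.002;-0.007 0.022 0.53 0.002",
  jaw=-0.3,
)

```text
clock: 10.27
tool_pos: [0.5349, -0.4193, 0.0908]
eef_rot: [0.975, -0.22, 0.0, 0.0]
contact_force: [0.2, -0.0, 0.6]
opening: 0.649
finger_force: 0.0
```

```bash
python3 - <<'E'
from h import *
plan((.5355,-.417,.057),-115.2)
E
```

```text
y-yaw -115.5 pos [ 0.5349 -0.4193  0.0908] row: -0.002 -0.008 0.113 -0.0007 dist mm 34 q [ 0.32  1.02  0.57  1.52 -0.69  0.81 -0.85]
```

Emit:
send_rows(
  rows="-0.001 -0.004 0.04 0;-0.001 -0.007 0.08 0;-0.001 -0.007 0.11 0;-0.001 -0.007 0.112 0;-0.001 -0.007 0.112 0;-0.001 -0.007 0.112 0",
)

```text
clock: 10.77
tool_pos: [0.5346, -0.4181, 0.0563]
eef_rot: [0.975, -0.221, 0.0, 0.0]
contact_force: [0.1, 0.7, 0.8]
opening: 0.652
finger_force: 0.0
```

Emit:
send_rows(
  rows="0 0 0 0;0 0 0 0;0 0 0 0;0 0 0 0;0 0 0 0;0 0 0 0;0 0 0 0;0 0 0 0;0 0 0 0;0 0 0 0",
  jaw=1,
  force=35,
)

```text
clock: 11.6
tool_pos: [0.5348, -0.4176, 0.0562]
eef_rot: [0.975, -0.221, 0.0, -0.0]
contact_force: [0.7, 0.9, -0.2]
opening: 0.158
finger_force: 35.0
```

Emit:
send_rows(
  rows="0 0 -0.02 0;0 0 -0.06 0;0 0 -0.12 0;0 0 -0.2 0;0 0 -0.3 0;0 0 -0.4 0;0 0 -0.5 0;0 0 -0.6 0;0 0 -0.7 0;0 0 -0.77 0",
)

```text
clock: 12.43
tool_pos: [0.5345, -0.4187, 0.2914]
eef_rot: [0.975, -0.221, 0.001, 0.001]
contact_force: [0.3, -0.7, -1.1]
opening: 0.157
finger_force: 35.0
```

Emit:
send_rows(
  rows="0 0 0 0;0 0 0 0;0 0 0 0",
)

```text
clock: 12.68
tool_pos: [0.534, -0.4168, 0.2857]
eef_rot: [0.975, -0.221, -0.001, -0.001]
contact_force: [-0.9, 0.7, -3.2]
opening: 0.153
finger_force: 35.0
```

```bash
python3 - <<'E'
from h import *
s=sensors.get_state(); print(s['opening'],s['contact_force'],s['moment'])
plan((.53,-.09,.29),-100)
E
```

```text
0.15313230287645618 [-0.89203696  0.67179231 -3.21992485] [0.08915419 0.20371283 0.06014922]
y-yaw -115.5 pos [ 0.534  -0.4168  0.2857] row: -0.482 -0.977 -0.011 -0.0432 dist mm 327 q [ 0.27  0.82  0.71  1.35 -0.54  1.17 -0.98]
```

Emit:
send_rows(
  rows="-0.02 -0.04 0 -0.005;-0.06 -0.12 -0.02 -0.01;-0.11 -0.22 -0.03 -0.02;-0.16 -0.33 -0.03 -0.03;-0.22 -0.44 -0.03 -0.04;-0.27 -0.55 -0.03 -0.05;-0.33 -0.66 -0.03 -0.06;-0.38 -0.77 -0.03 -0.07;-0.43 -0.88 -0.03 -0.08;-0.47 -0.96 -0.03 -0.09",
)

```text
clock: 13.52
tool_pos: [0.5303, -0.0926, 0.2941]
eef_rot: [0.998, 0.063, -0.002, -0.001]
contact_force: [0.5, -0.5, -2.8]
opening: 0.159
finger_force: 35.0
```

```bash
python3 - <<'E'
from h import *
plan((.548,.1835,.22),-80.9)
E
```

```text
y-yaw -82.8 pos [ 0.5303 -0.0926  0.2941] row: 0.176 -0.905 0.249 -0.0052 dist mm 286 q [-0.29  0.58  0.63  1.78 -0.42  0.93 -0.92]
```

Emit:
send_rows(
  rows="0.02 -0.1 0 -0.004;0.04 -0.21 0 -0.005;0.06 -0.33 0 -0.005;0.09 -0.45 0 -0.005;0.11 -0.57 0 -0.005;0.13 -0.68 0 -0.005;0.15 -0.78 0.03 -0.005;0.165 -0.86 0.1 -0.005;0.176 -0.905 0.17 -0.005;0.176 -0.905 0.22 -0.005",
)

```text
clock: 14.35
tool_pos: [0.549, 0.1841, 0.226]
eef_rot: [0.997, 0.079, -0.003, -0.001]
contact_force: [-0.1, -0.5, -3.9]
opening: 0.154
finger_force: 35.0
```

Emit:
send_rows(
  rows="0 0 0 0;0 0 0 0;0 0 0 0",
)

```text
clock: 14.6
tool_pos: [0.5517, 0.1775, 0.2305]
eef_rot: [0.997, 0.075, -0.0, 0.0]
contact_force: [-0.9, -0.2, -1.6]
opening: 0.158
finger_force: 35.0
```

```bash
python3 - <<'E'
from h import *
np.set_printoptions(precision=4,suppress=True)
plan((.548,.1835,.131),-80.9)
p=sensors.get_state()['tool_pos']; zt=p[2]-.0545
for n in('scene','side','wrist'):
    im,d,c=cam(n); P=cloud(d,c); np.savez(n+'.npz',im=im,d=d,T=c['world_from_camera'],fov=c['fov_y'],cx=c['cx'],cy=c['cy'])
    near=(d>0)&(abs(P[...,0]-p[0])<.07)&(abs(P[...,1]-p[1])<.07)
    m=(near&(abs(P[...,2]-(zt+.049))<.005)).astype(np.uint8)
    cs=cv2.findContours(m,0,1)[0]
    if cs:
        k=np.concatenate([x for x in cs if cv2.contourArea(x)>8] or cs)[:,0]; print(n,'flange',m.sum(),cv2.minAreaRect(np.array([ray(c,u,v,zt+.048)[:2] for u,v in k],np.float32)),np.median(P[m>0][:,2]),zt+.048)
    top=((d>0)&(abs(P[...,2]-.061)<.006)&(abs(P[...,0]-.56)<.13)&(abs(P[...,1]-.18)<.13)).astype(np.uint8)
    k=np.concatenate([x for x in cv2.findContours(top,0,1)[0] if cv2.contourArea(x)>60])[:,0]; print(n,'console',cv2.minAreaRect(np.array([ray(c,u,v,.06)[:2] for u,v in k],np.float32)))
    a=cv2.resize(im,(400,300)) if n=='wrist' else cv2.resize(im[90:240,230:430] if n=='scene' else im[80:230,170:370],(400,300),interpolation=cv2.INTER_CUBIC)
    save(a,'c_%s.png'%n)
save(np.hstack([cv2.cvtColor(cv2.imread('pics/c_%s.png'%n),cv2.COLOR_BGR2RGB) for n in('scene','side')]),'c.png')
E
```

```text
y-yaw -81.4 pos [0.5517 0.1775 0.2305] row: -0.009 -0.022 0.332 -0.0015 dist mm 100 q [-0.73  0.71  0.6   1.74 -0.51  0.85 -1.31]
scene flange 167 ((0.5539621114730835, 0.17292499542236328), (0.07805131375789642, 0.06222166121006012), 9.345651626586914) 0.22469248588132518 0.2239853954287745
scene console ((0.5629843473434448, 0.1770152896642685), (0.17614927887916565, 0.20682589709758759), 9.253142356872559)
side flange 164 ((0.5518269538879395, 0.17636342346668243), (0.07650735229253769, 0.06297792494297028), 8.792802810668945) 0.22511686974375367 0.2239853954287745
side console ((0.5567800998687744, 0.1787067949771881), (0.17291787266731262, 0.2079145312309265), 9.112858772277832)
wrist flange 6543 ((0.5688679814338684, 0.1816628873348236), (0.04254385083913803, 0.060512520372867584), 8.500421524047852) 0.22643579168608305 0.2239853954287745
wrist console ((0.5644749999046326, 0.18621748685836792), (0.15677514672279358, 0.20005978643894196), 9.065709114074707)
```

View pics/c.png

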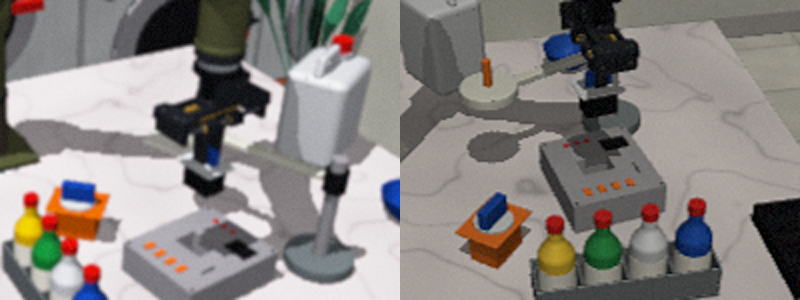

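The module hangs upright above the console and the lamp is clear. I'll cross-check the opening position in both fixed cameras against the flange measured in the same cameras.

```bash
python3 - <<'E'
from h import *
for n in('scene','side'):
    im,d,c=load(n); P=cloud(d,c)
    for zt in(.05,.055,.057):
        m=((d>0)&(P[...,2]<zt)&(abs(P[...,0]-.548)<.045)&(abs(P[...,1]-.184)<.04)).astype(np.uint8)
        cs=cv2.findContours(m,0,1)[0]; k=max(cs,key=cv2.contourArea)[:,0]
        print(n,zt,m.sum(),cv2.minAreaRect(np.array([ray(c,u,v,.06)[:2] for u,v in k],np.float32)))
    # console corners by top plane strip, median height on face
    f_=(abs(P[...,0]-.56)<.07)&(abs(P[...,1]-.18)<.08)&(abs(P[...,2]-.06)<.01)&(d>0); print('face z',np.median(P[f_][:,2]))
E
```

```text
scene 0.05 199 ((1.0312625169754028, -0.18347103893756866), (0.01735706441104412, 0.04128165915608406), 0.1416366845369339)
scene 0.055 225 ((0.5499760508537292, 0.17752040922641754), (0.058326106518507004, 0.04117393121123314), 8.432818412780762)
scene 0.057 261 ((0.5485973358154297, 0.17737430334091187), (0.07325705140829086, 0.049936443567276), 14.006680488586426)
face z 0.05897542071887674
side 0.05 83 ((0.5466876029968262, 0.17716020345687866), (0.05475643649697304, 0.03521386533975601), 7.069201946258545)
side 0.055 101 ((0.5471037030220032, 0.17851915955543518), (0.05690327659249306, 0.03896615281701088), 11.368048667907715)
side 0.057 130 ((0.5449880361557007, 0.18085628747940063), (0.06603290885686874, 0.05448436737060547), 1.291569471359253)
face z 0.0591875640584032
```

Emit:
send_rows(
  rows="-0.004 -0.01 0.03 -0.001;-0.008 -0.016 0.07 -0.001;-0.01 -0.016 0.11 -0.001;-0.01 -0.016 0.15 -0.001;-0.01 -0.016 0.19 -0.001;-0.01 -0.016 0.22 -0.001;-0.01 -0.016 0.23 -0.001;-0.01 -0.016 0.23 -0.001;-0.01 -0.016 0.23 -0.001",
)

```text
clock: 15.5
tool_pos: [0.5481, 0.183, 0.1616]
eef_rot: [0.997, 0.079, 0.0, -0.0]
contact_force: [0.3, 0.2, -2.6]
opening: 0.156
finger_force: 35.0
```

Emit:
send_rows(
  rows="0 0 0 0;0 0 0 0;0 0 0 0;0 0 0 0",
)

```text
clock: 15.83
tool_pos: [0.548, 0.1831, 0.1617]
eef_rot: [0.997, 0.079, 0.0, -0.0]
contact_force: [0.7, 0.7, -2.7]
opening: 0.156
finger_force: 35.0
```

```bash
python3 - <<'E'
from h import *
plan((.5475,.182,.129),-80.9)
E
```

```text
y-yaw -81.0 pos [0.548  0.1831 0.1617] row: -0.002 0.003 0.109 -0.0002 dist mm 33 q [-0.69  0.79  0.52  1.81 -0.59  0.7  -1.25]
```

Emit:
send_rows(
  rows="-0.001 0.002 0.02 0;-0.001 0.003 0.04 0;-0.001 0.003 0.06 0;-0.001 0.003 0.08 0;-0.001 0.003 0.095 0;-0.001 0.003 0.105 0;-0.001 0.003 0.108 0;-0.001 0.003 0.108 0;-0.001 0.003 0.108 0;-0.001 0.003 0.108 0",
)

```text
clock: 16.67
tool_pos: [0.5479, 0.1821, 0.1292]
eef_rot: [0.997, 0.079, 0.0, -0.0]
contact_force: [0.2, -0.4, -2.8]
opening: 0.155
finger_force: 35.0
```

Emit:
send_rows(
  rows="0 0 0 0;0 0 0 0;0 0 0 0;0 0 0 0",
)

```text
clock: 17.0
tool_pos: [0.5477, 0.1821, 0.129]
eef_rot: [0.997, 0.079, 0.0, -0.0]
contact_force: [0.4, 0.2, -2.4]
opening: 0.155
finger_force: 35.0
```

```bash
python3 - <<'E'
from h import *
plan((.5475,.182,.129),-80.9)
s=sensors.get_state(); p=s['tool_pos']; print(s['eef_rot'],np.abs(s['qd']).max(),s['contact_force'])
cr=[]
for n in('scene','side','wrist'):
    im,d,c=cam(n); P=cloud(d,c)
    near=(d>0)&(abs(P[...,0]-p[0])<.07)&(abs(P[...,1]-p[1])<.07)
    m=(near&(abs(P[...,2]-.123)<.005)).astype(np.uint8)
    k=np.concatenate([x for x in cv2.findContours(m,0,1)[0] if cv2.contourArea(x)>8])[:,0]
    print(n,cv2.minAreaRect(np.array([ray(c,u,v,.123)[:2] for u,v in k],np.float32)),np.median(P[m>0][:,2]))
    b=near&(P[...,2]>.066)&(P[...,2]<.112); print('body lowest z',np.percentile(P[b][:,2],[2,10,50]) if b.sum() else '')
    b=[x for x in blobs(im,(5,150,100),(18,255,255),12) if np.median(P[x[3]],0)[2]>.19 and n!='wrist']; 
    for x in b:
        q=np.median(P[x[3]],0)
        if abs(q[0]-.38)<.1: print('pin',ray(c,*x[2],.211)[:2])
    if n!='wrist': cr.append(cv2.resize(im[110:240,230:403] if n=='scene' else im[100:230,197:370],(400,300),interpolation=cv2.INTER_CUBIC))
save(np.hstack(cr),'fin.png')
E
```

```text
y-yaw -81.0 pos [0.5477 0.1821 0.129 ] row: -0.001 0.000 0.000 -0.0002 dist mm 0 q [-0.67  0.84  0.48  1.83 -0.62  0.63 -1.22]
[ 9.96896838e-01  7.87189822e-02  9.40055012e-05 -8.53440375e-05] 0.0013097960346896884 [ 0.4495697   0.1935934  -2.44980977]
scene ((0.5503601431846619, 0.17699246108531952), (0.07822790741920471, 0.06222628057003021), 9.17214298248291) 0.1230907136743769
body lowest z [0.07643764 0.07881799 0.09276954]
side ((0.547380268573761, 0.17893698811531067), (0.07574779540300369, 0.0633590966463089), 8.374610900878906) 0.12297563506832343
body lowest z [0.07579953 0.07826889 0.0926354 ]
pin [0.37766498 0.28250767]
wrist ((0.5647457242012024, 0.18627576529979706), (0.042185962200164795, 0.05997801572084427), 8.963923454284668) 0.12408526991249921
body lowest z
```

View pics/fin.png

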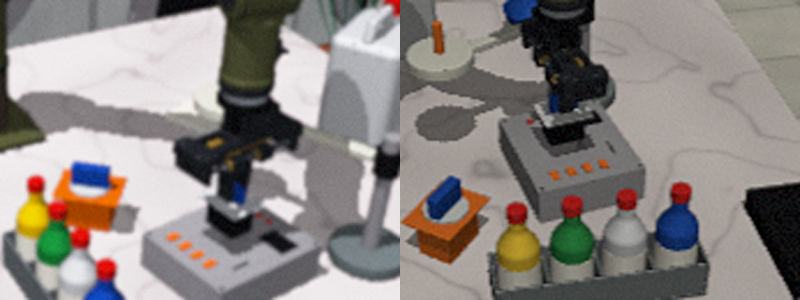

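The module is centred over the opening, with the flange and opening agreeing to about 1 mm in all three cameras. The gap is about 15 mm, the module is still, and the lamp is still at its stop.

```bash
python3 -c "
from h import *
print(finish_job())"
```

```text
the job is handed in; nothing more can be done
None
```

The job is handed in: the lamp is swung left to its stop, and the timer is held upright and still about 15 mm above the opening, centred to about 1 mm and turned to match it.

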